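# Shut the open drawer, then get at the spoke nipples

### The arm

A 6-joint arm with a two-finger parallel gripper is mounted at the origin on the work surface. World frame = base frame: x ahead of the robot, y to its left, z up, the work surface at z = 0. Lengths are in m, angles in rad, forces in N, time in s.
With the tool pointing down it reaches from about 0.3 to 0.775 m from the base axis. Payload 14.6 kg.
Tool frame: the origin (TCP) lies at the very end of the fingers, on their centre line; the grasp point (between the pads) lies 19 mm behind it; z points along the fingers, y is the line along which they close (so a half turn about z gives the same grasp; the last joint's range is limited). The gripper opens to 94 mm and grips with 3 to 60 N. Pads are 16 mm wide; open, the fingers measure 119 mm over their backs; the gripper's body (75 mm by 177 mm) begins 78 mm behind the grasp point.
Start: joints at [-1.357, 0.3, 1.521, -0, 1.321, -0.067], TCP at [0.152, -0.528, 0.205] pointing down, gripper open.
Joint ranges: [-3.03, 3.03], [-0.79, 2.21], [0.23, 2.52], [-1.04, 4.18], [0, 3.07], [-2.55, 2.55]. Speed limits (rad/s): [2.22, 2.22, 2.57, 3.14, 3.14, 3.14].

### API

Orientations are given as [roll, pitch, yaw] about the fixed x, y, z axes, in that order (R = Rz(yaw) Ry(pitch) Rx(roll)).
In Python, from station import ctrl gives the robot as it stands.
- The arm moves only by the tool move_arm, never from a script. Its argument "targets" is a list of rows, each a list of 6 numbers: the shift along the tool's x, y, z in units of 1000 mm (1.0 is 1000 mm), then the turn, a rotation vector about the tool's x, y, z in units of 30 degrees (1.0 is 30 degrees). In form: [[tx, ty, tz, ax, ay, az], ...]. A call has exactly 5 rows; each row is the pose to reach, as a shift and turn from the pose commanded when the call began, along the tool's axes at that moment; what a row does not reach only later rows make up. A row lasts 1/12 s, in which the tool goes at most 41.7 mm and 7.16 degrees, less where a joint would pass 70% of its speed; a pose out of reach is approached as far as the arm can. A call with a number of a shift or a turn outside -1 to 1 is refused whole. A call with a gripper value outside its range is refused whole. "fingers" is the opening, from -1 (shut) to 1 (fully open), set as the call begins (left out, the last holds). The fingers move at their own pace and stop on an object; "grip_force" is the grip in N (left out, the last holds). Time passes only in rows, so rows that repeat a pose let the fingers close, or fill a call up. It gives the time, the measured TCP pose, the force and the opening at its end, in the units of the state.
- ctrl.get_obs(): the state, without advancing time (a new reading comes with each control period).
- ctrl.camera(name): name is "scene" or "top"; returns the picture (480x640x3 uint8, red, green, blue); there is no depth.
- ctrl.camera_info(name): a dict with "fx", "fy", "cx", "cy" (pixels), "rvec" (rotation vector, rad) and "tvec" (3), from world to camera coordinates, as OpenCV has them. Camera axes: x right, y down, z forward; pixel columns grow to the right and rows downward; lengths in m; the calibration is good to about 2 mm. A picture is of the moment at which its call begins. camera_info takes no time and is no camera call.
- ctrl.hand_in(): hands the job in, once; it reports no verdict.
The state is a dict: "time_s": time; "qpos": joint angles; "joint_vel": joint speeds; "tau": joint torques, N m; "ee_pos": TCP position; "eef_rot": TCP orientation; "force": force on the tool from outside, world axes, zero at the start; "moment": the same for the moment, N m; "grip_width": finger opening in m.
Only numpy, scipy, OpenCV 4.12 (cv2) and the standard library are available. Lean on these libraries where they do the work, as an engineer would, in place of code of your own. Each camera call takes 0.05 s, during which the arm holds its last target. There are 200 camera calls.

### The job

The wooden parts chest on the wheel-building bench has an interlock: only one of its three drawers can be out at a time, and one with a bow handle has been left standing open. Push that drawer fully home, then pull the drawer with the round knob out by at least 10 cm and let go of it, so that the spoke nipples in it can be reached. Leave the third drawer shut.

Things in the scene. Friction and masses are not known exactly. Their poses are not given: they have to be found in the camera images.
- bow_drawer (a joint): How far the drawer left open stands out, in m: 0 is fully home, 0.16 its stop; 0.07 to 0.14 at the start. It slides with a few N of friction and stays where it is left: no catch or spring. While it is out by more than about 11 mm, both others are locked shut.
- bow_drawer_pull (a point): Middle of the bow handle of the drawer left open: a level steel bar 10 mm thick, 80 mm long, parallel to the drawer's front and 40 mm ahead of it, on a leg at each end; 85 mm above the bench, 35 mm below the chest's top. Axes: x into the chest, the way it is pushed shut; y along the bar; z up. It moves with the drawer.
- knob_drawer (a joint): How far the drawer with the round knob stands out, in m: 0 is shut (at the start), 0.16 its stop. Once the interlock frees it, it slides with a few N and stays where it is left; before that it gives only about 2 mm. While it is out, the other two are locked.
- knob_drawer_pull (a point): Centre of the head of the steel knob, on the only drawer with a knob: head 30 mm in diameter, 19 mm long, on a neck of 16 to 20 mm, pointing straight out. It lies 37 mm ahead of the drawer's front, 85 mm above the bench, 35 mm below the chest's top; over 50 mm free on both sides. Axes: x into the chest (pull along -x); y along the front; z up. It moves with the drawer.
- other_drawer (a joint): How far the third drawer stands out, in m: 0 is shut (at the start), 0.16 its stop; it has a bow handle too. The chest, of plywood and fixed to the bench, is 459 mm wide, 245 deep, 120 high. Its three drawers sit side by side in one row, in any order, 145 mm between centres; each has a wooden front 139 mm wide, from 26 to 106 mm above the bench, 15 mm thick, lying on the chest's front.

How it is judged:
On the way, in this order (a step that is already met when the one before it is completed fails the run):
1. the drawer that was left open is pushed home (within 8 mm) (value of joint bow_drawer below 0.008 m), for 0.2 s.
2. the drawer with the knob is pulled out by at least 10 cm (value of joint knob_drawer above 0.095 m), for 0.2 s.
At the end, for the whole second after the job is handed in: The drawer that was left open is home (within 10 mm of fully shut), the third drawer is shut (within 20 mm), and the drawer with the knob stands out by 10 cm or more (5 mm is forgiven), released and at rest (value of joint bow_drawer below 0.01 m and value of joint knob_drawer above 0.095 m and velocity of joint knob_drawer between -0.01 and 0.01 m/s and value of joint other_drawer below 0.02 m); the robot touches nothing.
It fails at once if the third drawer is pulled out (over 20 mm) (value of joint other_drawer above 0.02 m).
It also fails if it takes over 45 s, if anything falls off the work surface, if the arm or the gripper's body presses on something with over 40 N, if the wrist force passes 120 N, or if a joint passes its speed limit or range.

## Working session

There is one attempt and no reset: what is moved stays moved. The work goes in short steps, Python scripts to look and compute and a tool call to move; the robot and the scene stay as the last step left them, time stands still between calls to the robot, and variables do not carry over. Pictures are saved under pics/ and viewed, on a budget of 10 in all, crops included, one or two more only if the job needs it, and the job is handed in when it is done.

Besides the shell and the picture viewer there is one more tool, called after "Call:" as name(argument=value, ...) on one line, values as JSON. move_arm: Moves the arm, as the interface text tells. Shifts and turns lie within -1 to 1; 1 stands for 1000 mm of shift or 30 degrees of turn. Its arguments: {"type":"object","properties":{"targets":{"type":"array"},"fingers":{"type":"number"},"grip_force":{"type":"number"}},"required":["targets"]}

```bash
mkdir -p pics; python3 - <<'E'
from station import ctrl
import cv2
o=ctrl.get_obs(); print({k:o[k] for k in('time_s','ee_pos','eef_rot','force','grip_width')})
for n in('scene','top'):
    cv2.imwrite(f'pics/{n}0.png',ctrl.camera(n)[:,:,::-1]); print(n,ctrl.camera_info(n))
E
```

```text
{'time_s': 0.0, 'ee_pos': array([ 0.15238232, -0.5281972 ,  0.20487023]), 'eef_rot': array([-3.14041832e+00, -6.71938175e-05,  2.80810265e-01]), 'force': array([-0.07324048,  0.02600315,  0.62960515]), 'grip_width': 0.09398022504819743}
scene {'fx': 492.73810056939203, 'fy': 492.73810056939203, 'cx': 321.55812154834035, 'cy': 244.46103813378252, 'rvec': array([ 2.50855169,  0.77402861, -0.22273616]), 'tvec': array([-0.53714896, -0.25332422,  0.91516247])}
top {'fx': 492.07664800263535, 'fy': 492.07664800263535, 'cx': 323.1524601978406, 'cy': 234.8474805848476, 'rvec': array([ 2.12203705, -2.17421669,  0.18564842]), 'tvec': array([0.03407274, 0.63653308, 0.74186958])}
```

View pics/scene0.png

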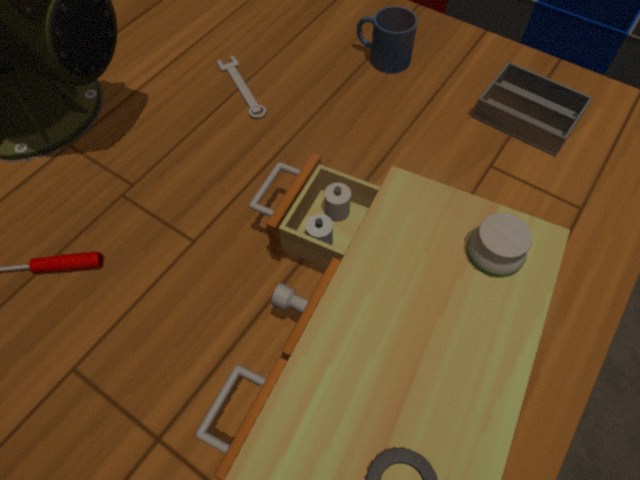

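View pics/top0.png

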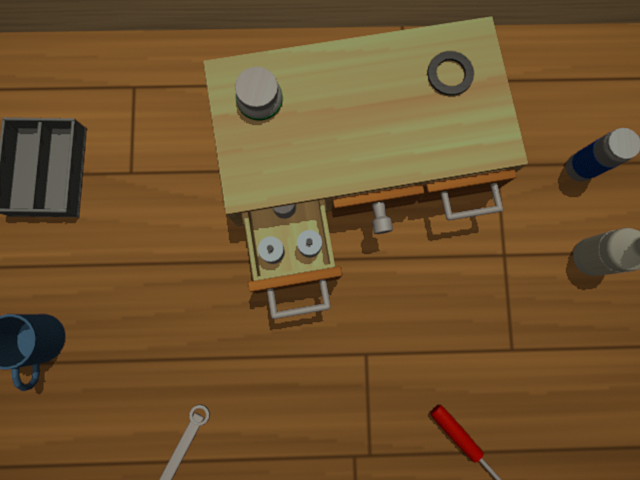

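The top view shows the chest-top corners at (205,62), (493,18), (526,163) and (227,212). The open bow bar runs (273,315)–(328,308), the knob head is near (382,224), and the third bow bar runs (447,216)–(500,209). In the scene view the knob head is near (283,297) and the open bar runs (254,208)–(280,168). The arm is clear of the chest.

```bash
cat > h.py <<'E'
import numpy as np, cv2
from station import ctrl
def at(n,px,z):
    i=ctrl.camera_info(n); R=cv2.Rodrigues(i['rvec'])[0]; c=-R.T@i['tvec']
    d=R.T@np.array([(px[0]-i['cx'])/i['fx'],(px[1]-i['cy'])/i['fy'],1])
    return c+d*(z-c[2])/d[2]
def pix(n,P):
    i=ctrl.camera_info(n); K=np.array([[i['fx'],0,i['cx']],[0,i['fy'],i['cy']],[0,0,1]])
    return cv2.projectPoints(np.array(P,float).reshape(-1,3),i['rvec'],i['tvec'],K,None)[0][:,0]
E
python3 - <<'E'
from h import *
np.set_printoptions(precision=4,suppress=True)
c=[at('top',p,.12) for p in[(205,62),(493,18),(526,163),(227,212)]]; print(np.array(c))
print('front w',np.linalg.norm(c[2]-c[3]),'depth',np.linalg.norm(c[0]-c[3]),np.linalg.norm(c[1]-c[2]))
f=c[2]-c[3]; b=c[1]-c[0]; 
for v in (f,b): print('yaw of front line',np.degrees(np.arctan2(v[1],v[0])))
for n,p in[('bowA',(273,315)),('bowB',(328,308)),('knob',(382,224)),('oA',(447,216)),('oB',(500,209))]: print(n,at('top',p,.085))
for n,p in[('knob',(283,297)),('bowA',(254,208)),('bowB',(280,168))]: print('scene',n,at('scene',p,.085))
E
```

```text
[[ 0.9     0.1952  0.12  ]
 [ 0.9667 -0.2572  0.12  ]
 [ 0.7286 -0.2884  0.12  ]
 [ 0.6633  0.1603  0.12  ]]
front w 0.4534506638328698 depth 0.23925171229328038 0.24011082674926723
yaw of front line -81.72587330471899
yaw of front line -81.62122405420789
bowA [0.5121 0.0973 0.085 ]
bowB [0.5204 0.0148 0.085 ]
knob [ 0.6464 -0.0719  0.085 ]
oA [ 0.6567 -0.1734  0.085 ]
oB [ 0.6659 -0.2569  0.085 ]
scene knob [ 0.6432 -0.0732  0.085 ]
scene bowA [0.5276 0.0135 0.085 ]
scene bowB [0.5147 0.0916 0.085 ]
```

```bash
cat >> h.py <<'E'
from scipy.spatial.transform import Rotation as Ro
def go(p,yaw=0.145):
    o=ctrl.get_obs(); R=Ro.from_euler('xyz',o['eef_rot']); T=Ro.from_euler('xyz',[np.pi,0,yaw])
    s=R.inv().apply(np.array(p)-o['ee_pos']); r=np.degrees((R.inv()*T).as_rotvec())/30
    print('shift',np.round(s,4),'turn',np.round(r,3),'rows',round(np.linalg.norm(s)/.0417,1))
u=np.array([np.cos(.145),np.sin(.145),0])
E
python3 -c "
from h import *
go([.457,.046,.205])"
```

```text
shift [ 0.4519 -0.4673  0.0005] turn [-0.002  0.     0.259] rows 15.6
```

Call:
move_arm(targets=[[0.028,-0.029,0,0,0,0.052],[0.056,-0.058,0,0,0,0.104],[0.084,-0.087,0,0,0,0.156],[0.112,-0.116,0,0,0,0.208],[0.14,-0.145,0,0,0,0.26]], fingers=-1, grip_force=40)

```text
time_s: 0.52
ee_pos: [0.247, -0.3484, 0.2051]
eef_rot: [-3.141, 0.0, 0.143]
force: [1.2, -1.5, 0.6]
grip_width: 0.0642
```

```bash
python3 -c "
from h import *
go([.457,.046,.205])"
```

```text
shift [ 2.640e-01 -3.606e-01  3.000e-04] turn [-0.001  0.    -0.004] rows 10.7
```

Call:
move_arm(targets=[[0.024,-0.033,0,0,0,0],[0.048,-0.066,0,0,0,0],[0.072,-0.099,0,0,0,0],[0.096,-0.132,0,0,0,0],[0.12,-0.165,0,0,0,0]])

```text
time_s: 0.93
ee_pos: [0.342, -0.1678, 0.2055]
eef_rot: [3.141, -0.0, 0.144]
force: [1.1, -0.8, 0.1]
grip_width: 0.031
```

Call:
move_arm(targets=[[0.024,-0.033,0,0,0,0],[0.048,-0.066,0,0,0,0],[0.072,-0.099,0,0,0,0],[0.096,-0.132,0,0,0,0],[0.12,-0.165,0,0,0,0]])

```text
time_s: 1.35
ee_pos: [0.4371, 0.013, 0.2054]
eef_rot: [3.142, -0.0, 0.145]
force: [0.8, -1.4, 0.2]
grip_width: 0.0008
```

```bash
python3 -c "
from h import *
print(ctrl.get_obs()['grip_width'])
go([.457,.046,.07])"
```

```text
0.0007887357328589537
shift [ 0.0245 -0.0298  0.1354] turn [ 0. -0. -0.] rows 3.4
```

Call:
move_arm(targets=[[0.01,-0.026,0.02,0,0,0],[0.015,-0.026,0.055,0,0,0],[0.018,-0.026,0.09,0,0,0],[0.018,-0.026,0.12,0,0,0],[0.018,-0.026,0.135,0,0,0]])

```text
time_s: 1.77
ee_pos: [0.449, 0.0394, 0.0669]
eef_rot: [-3.141, 0.005, 0.145]
force: [1.0, 0.5, 0.5]
grip_width: 0.0006
```

```bash
python3 - <<'E'
from h import *
import cv2
o=ctrl.get_obs(); print(o['ee_pos'])
img=ctrl.camera('top')[100:400,150:550,::-1]
cv2.imwrite('pics/t1.png',cv2.resize(img,(800,600),interpolation=cv2.INTER_CUBIC))
o=ctrl.get_obs(); print(o['ee_pos'],o['force'],pix('top',o['ee_pos']))
for d in(13,):
    p=np.array([.621,.071,.07])-u*.013; go(p)
E
```

```text
[0.44896506 0.03938937 0.06688971]
[0.44829125 0.03926018 0.06570671] [-1.11177413  0.01130265 -2.40270709] [[312.86090277 356.61816417]]
shift [ 0.1624 -0.0065 -0.0054] turn [-0.002  0.013  0.   ] rows 3.9
```

View pics/t1.png

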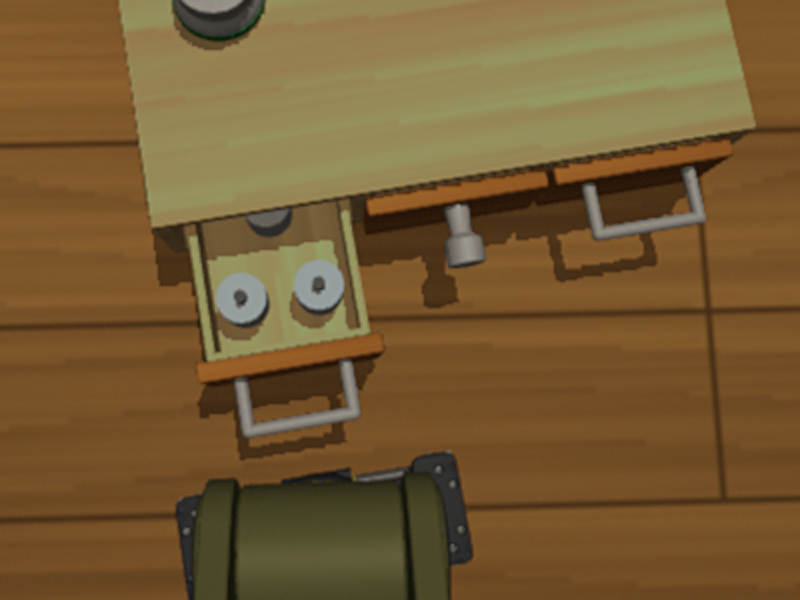

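Crop (2x): the open bar runs (247,430)–(355,412), the gripper is in front of it, well centred and not touching. Now the push.

Call:
move_arm(targets=[[0.022,-0.003,-0.004,0,0,0],[0.042,-0.006,-0.005,0,0,0],[0.058,-0.006,-0.005,0,0,0],[0.074,-0.006,-0.005,0,0,0],[0.09,-0.006,-0.005,0,0,0]])

```text
time_s: 2.23
ee_pos: [0.5395, 0.0583, 0.0761]
eef_rot: [-3.141, 0.0, 0.145]
force: [-1.8, 1.8, 2.5]
grip_width: 0.0009
```

Call:
move_arm(targets=[[0.015,0,0,0,0,0],[0.03,0,0,0,0,0],[0.042,0,0,0,0,0],[0.052,0,0,0,0,0],[0.06,0,0,0,0,0]])

```text
time_s: 2.65
ee_pos: [0.5988, 0.0669, 0.0761]
eef_rot: [-3.141, 0.0, 0.145]
force: [-1.8, 0.4, 1.1]
grip_width: 0.0006
```

```bash
python3 - <<'E'
from h import *
o=ctrl.get_obs(); print(o['ee_pos'],o['force'])
go(np.array([.621,.071,.07])-u*.013)
E
```

```text
[0.59883734 0.06686743 0.07605507] [-1.76894399  0.39255329  1.05698608]
shift [ 0.0095 -0.0009  0.0061] turn [-0.     0.001 -0.001] rows 0.3
```

Call:
move_arm(targets=[[0.002,0,0,0,0,0],[0.004,0,0,0,0,0],[0.005,0,0,0,0,0],[0.006,0,0,0,0,0],[0.007,0,0,0,0,0]])

```text
time_s: 3.07
ee_pos: [0.6039, 0.0675, 0.0757]
eef_rot: [-3.142, 0.003, 0.145]
force: [-18.2, -3.4, 11.5]
grip_width: 0.0005
```

```bash
python3 - <<'E'
from h import *
img=ctrl.camera('top')[130:280,220:420,::-1]
cv2.imwrite('pics/t2.png',cv2.resize(img,(800,600),interpolation=cv2.INTER_CUBIC))
o=ctrl.get_obs(); print(o['ee_pos'],o['force'])
E
```

```text
[0.60386494 0.06747474 0.07572711] [-11.67608632  -2.41675082   7.43795069]
```

View pics/t2.png

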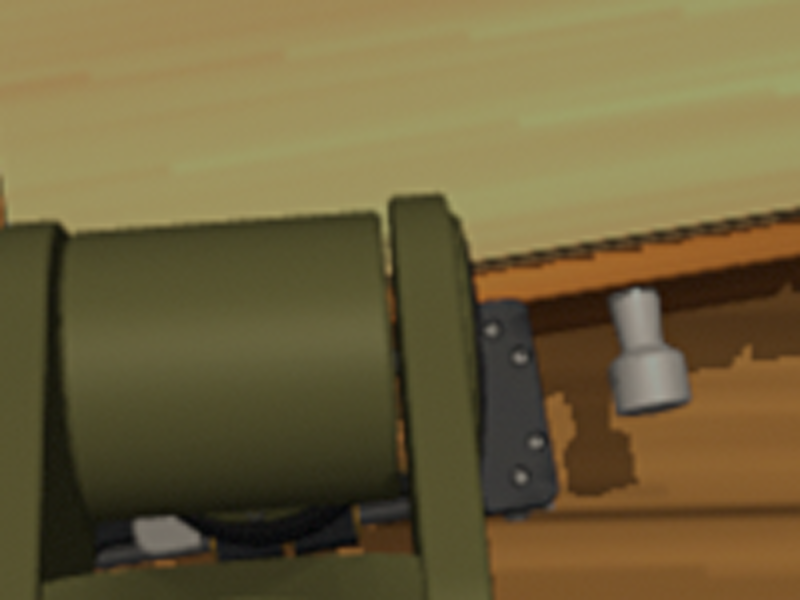

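The gripper hides the drawer, but the force jumped to −18 N near the predicted home position. I'll nudge a little further to confirm the stop.

Call:
move_arm(targets=[[0.001,0,0,0,0,0],[0.002,0,0,0,0,0],[0.002,0,0,0,0,0],[0.002,0,0,0,0,0],[0.002,0,0,0,0,0]])

```text
time_s: 3.53
ee_pos: [0.6041, 0.0675, 0.0757]
eef_rot: [-3.141, 0.008, 0.145]
force: [-27.4, -4.1, 16.9]
grip_width: 0.0004
```

Firm stop (27 N with 0.2 mm of motion). I'll back off, rise and check.

Call:
move_arm(targets=[[-0.01,0,0,0,0,0],[-0.03,0,0,0,0,0],[-0.05,0,-0.02,0,0,0],[-0.07,0,-0.05,0,0,0],[-0.09,0.03,-0.08,0,0,0]])

```text
time_s: 3.95
ee_pos: [0.5224, 0.0311, 0.153]
eef_rot: [-3.141, 0.001, 0.148]
force: [0.6, -0.6, 0.6]
grip_width: 0.0003
```

Call:
move_arm(targets=[[0,0.04,0,0,0,0],[0,0.07,0,0,0,0],[0,0.09,0,0,0,0],[0,0.1,0,0,0,0],[0,0.1,0,0,0,0]], fingers=0.3)

```text
time_s: 4.37
ee_pos: [0.5386, -0.0714, 0.1521]
eef_rot: [3.141, -0.0, 0.142]
force: [-0.7, -0.8, 1.2]
grip_width: 0.0304
```

```bash
python3 - <<'E'
from h import *
img=ctrl.camera('top')[100:325,200:500,::-1]
cv2.imwrite('pics/t3.png',cv2.resize(img,(800,600),interpolation=cv2.INTER_CUBIC))
o=ctrl.get_obs(); print(o['time_s'],o['ee_pos'],o['force'],o['grip_width'])
go([.645,-.072,.15])
c=np.array([.645,-.072,.085]); v=np.array([-u[1],u[0],0])
print((pix('top',[c,c+.145*v-.003*u+.04*v,c+.145*v-.003*u-.04*v])-[200,100])*8/3)
E
```

```text
4.4167 [ 0.53846054 -0.07008394  0.15198094] [-0.13167414 -0.22698813 -0.61573958] 0.034094192521860356
shift [0.1052 0.0171 0.002 ] turn [-0.001  0.    -0.003] rows 2.6
[[485.56951989 333.10669127]
 [169.58834283 391.36171997]
 [307.43218044 368.21810317]]
```

View pics/t3.png

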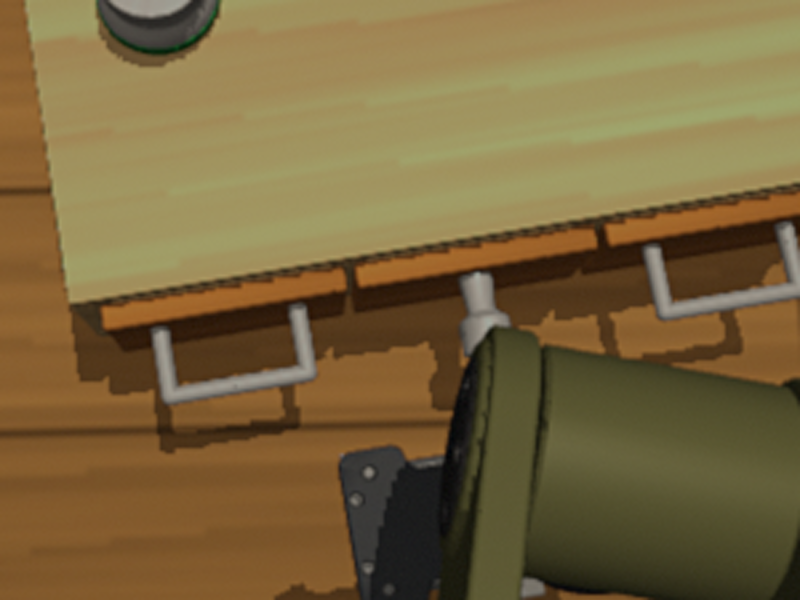

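The left drawer is flush with the others: its bar is at (170,398)–(310,373) in the crop, matching the predicted home line. The knob head is at about (486,325), as predicted. Going over the knob.

Call:
move_arm(targets=[[0.03,0.008,0,0,0,0],[0.06,0.016,0,0,0,0],[0.085,0.017,0,0,0,0],[0.1,0.017,0,0,0,0],[0.107,0.017,0,0,0,0]])

```text
time_s: 4.83
ee_pos: [0.6481, -0.0693, 0.1514]
eef_rot: [-3.141, 0.001, 0.147]
force: [-0.6, -0.9, -0.7]
grip_width: 0.0607
```

```bash
python3 - <<'E'
from h import *
o=ctrl.get_obs(); print(o['ee_pos'],o['force'],o['grip_width'])
go([.647,-.072,.066])
img=ctrl.camera('scene')[180:405,150:450,::-1]
cv2.imwrite('pics/s4.png',cv2.resize(img,(800,600),interpolation=cv2.INTER_CUBIC))
E
```

```text
[ 0.64810037 -0.06927642  0.15137022] [-0.64290173 -0.87837132 -0.74004766] 0.06071080501612879
shift [-0.0014  0.0026  0.0854] turn [-0.001  0.001  0.003] rows 2.0
```

View pics/s4.png

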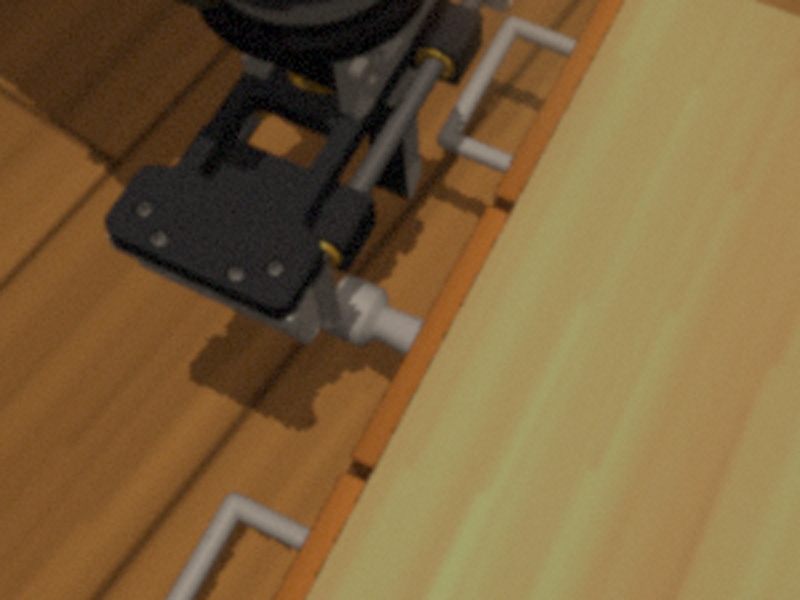

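The fingers straddle the knob head (about (365,305) in the crop) from above, with room on both sides. Descending, then gripping.

Call:
move_arm(targets=[[0,0.002,0.02,0,0,0],[0,0.002,0.045,0,0,0],[0,0.002,0.07,0,0,0],[0,0.002,0.085,0,0,0],[0,0.002,0.085,0,0,0]])

```text
time_s: 5.3
ee_pos: [0.6448, -0.0722, 0.0637]
eef_rot: [-3.14, 0.005, 0.145]
force: [0.3, 0.4, -0.9]
grip_width: 0.0611
```

Call:
move_arm(targets=[[0,0,0,0,0,0],[0,0,0,0,0,0],[0,0,0,0,0,0],[0,0,0,0,0,0],[0,0,0,0,0,0]], fingers=-1, grip_force=40)

```text
time_s: 5.72
ee_pos: [0.6475, -0.0728, 0.068]
eef_rot: [-3.141, -0.001, 0.145]
force: [-3.7, 25.2, 7.0]
grip_width: 0.0316
```

Call:
move_arm(targets=[[0,0,0,0,0,0],[-0.003,0,0,0,0,0],[-0.006,0,0,0,0,0],[-0.012,0,0,0,0,0],[-0.02,0,0,0,0,0]])

```text
time_s: 6.13
ee_pos: [0.6279, -0.0745, 0.068]
eef_rot: [-3.14, -0.002, 0.145]
force: [0.4, 11.0, 4.7]
grip_width: 0.0288
```

Gripping at about 29 mm and moving without lock resistance. Continuing the pull.

Call:
move_arm(targets=[[-0.01,0,0,0,0,0],[-0.022,0,0,0,0,0],[-0.034,0,0,0,0,0],[-0.046,0,0,0,0,0],[-0.058,0,0,0,0,0]])

```text
time_s: 6.55
ee_pos: [0.57, -0.083, 0.068]
eef_rot: [-3.14, -0.002, 0.145]
force: [0.3, 11.8, 4.9]
grip_width: 0.0287
```

Call:
move_arm(targets=[[-0.012,0,0,0,0,0],[-0.024,0,0,0,0,0],[-0.036,0,0,0,0,0],[-0.044,0,0,0,0,0],[-0.048,0,0,0,0,0]])

```text
time_s: 6.97
ee_pos: [0.5221, -0.0901, 0.068]
eef_rot: [-3.139, -0.001, 0.145]
force: [-0.3, 14.0, 5.0]
grip_width: 0.0281
```

```bash
python3 - <<'E'
from h import *
img=ctrl.camera('scene')[130:430,120:520,::-1]
cv2.imwrite('pics/s5.png',cv2.resize(img,(800,600),interpolation=cv2.INTER_CUBIC))
o=ctrl.get_obs(); print(o['time_s'],o['ee_pos'],o['force'],o['grip_width'])
E
```

```text
7.0167 [ 0.52177311 -0.09013473  0.06799572] [-2.89055075 13.17859711  6.00774138] 0.028481082194726153
```

View pics/s5.png

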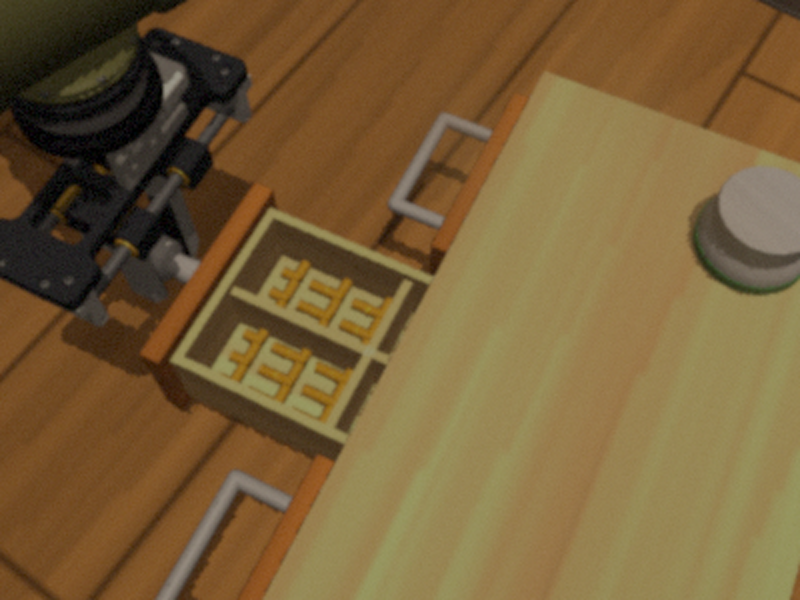

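The knob drawer is out about 127 mm, with the fingers still on the knob at about (170,265) in the crop; both bow drawers are shut. Releasing to a partial opening, then rising straight up.

Call:
move_arm(targets=[[0,0,0,0,0,0],[0,0,0,0,0,0],[0,0,0,0,0,0],[0,0,0,0,0,0],[0,0,0,0,0,0]], fingers=0.3)

```text
time_s: 7.43
ee_pos: [0.5226, -0.0916, 0.0671]
eef_rot: [3.141, -0.0, 0.145]
force: [0.1, -0.4, -0.4]
grip_width: 0.0584
```

Call:
move_arm(targets=[[0,0,-0.02,0,0,0],[0,0,-0.045,0,0,0],[0,0,-0.07,0,0,0],[-0.01,0,-0.1,0,0,0],[-0.03,0,-0.13,0,0,0]])

```text
time_s: 7.85
ee_pos: [0.493, -0.0958, 0.198]
eef_rot: [-3.141, 0.001, 0.145]
force: [0.5, -0.3, 0.5]
grip_width: 0.0612
```

Call:
move_arm(targets=[[-0.03,0,0,0,0,0],[-0.06,0,0,0,0,0],[-0.08,0,0,0,0,0],[-0.08,0,0,0,0,0],[-0.08,0,0,0,0,0]])

```text
time_s: 8.27
ee_pos: [0.4136, -0.1077, 0.1976]
eef_rot: [3.141, -0.001, 0.144]
force: [-0.7, -0.1, 0.3]
grip_width: 0.0612
```

```bash
python3 - <<'E'
from h import *
img=ctrl.camera('top')[100:400,150:550,::-1]
cv2.imwrite('pics/t6.png',cv2.resize(img,(800,600),interpolation=cv2.INTER_CUBIC))
o=ctrl.get_obs(); print(o['time_s'],o['ee_pos'],o['force'],o['grip_width'])
c=np.array([.645,-.072,.085])
print((pix('top',[c-u*.1,c-u*.127])-[150,100])*2)
E
```

```text
8.3167 [ 0.41414222 -0.10757033  0.19742522] [ 0.9370487   0.35317962 -0.00143268] 0.06055979858902436
[[488.99664274 378.27624821]
 [495.8707174  413.8510532 ]]
```

View pics/t6.png

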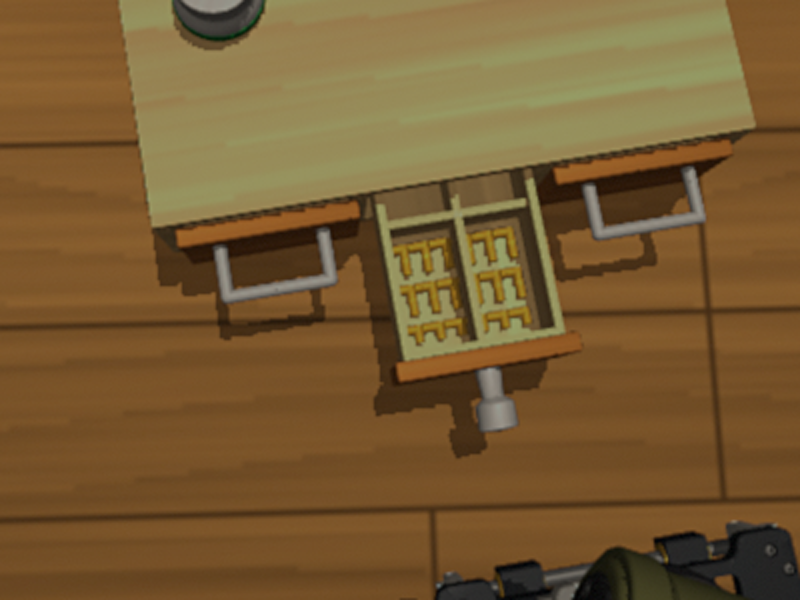

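The knob head sits at (497,412) in the crop, matching the predicted 127 mm out. Both bow drawers are flush and the arm is clear.

```bash
python3 -c "
from station import ctrl
print(ctrl.hand_in())"
```

```text
the job is handed in; nothing more can be done
None
```

I pushed the open bow drawer home, pulled the knob drawer out about 12–13 cm and let go of it, then handed the job in at about 8.3 s. The hand-in gives no verdict.

- **Bow drawer:** I pushed it with closed fingers until it hit a firm stop. The last nudge moved only 0.2 mm, with the force rising to about 27 N. That was 4 mm short of my predicted home position, but the pictures afterwards show the drawer flush, and the knob drawer slid out freely once it was shut.
- **Knob drawer:** In the last picture the knob sits where 127 mm out would put it, agreeing with the arm's travel.
- **Third drawer:** It stayed shut throughout.
- **Arm:** It is well clear of the chest, and the last force reading was about 1 N, which is just sensor noise. While I was gripping the knob there was a sideways force of up to 25 N because the grip was slightly off centre. It went away when I let go.

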